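# Lift a clean cork from the tub with tongs

## Robot

A 6-joint arm with a two-finger parallel gripper is mounted at the origin on a cart in front of the work surface, level with it; the furniture and walls round the work are solid. World frame = base frame: x ahead of the robot, y to its left, z up, the work surface at z = 0. Lengths are in m, angles in rad, forces in N, time in s.
With the tool pointing down it reaches from about 0.25 to 0.775 m from the base axis. Payload 4 kg.
Tool frame: the origin (TCP) lies at the very end of the fingers, on their centre line; the grasp point (between the pads) lies 19 mm behind it (grip_depth is the distance from the TCP to the grasp point, in m); z points along the fingers, y is the line along which they close (so a half turn about z gives the same grasp; the last joint's range is limited). The gripper opens to 94 mm and grips with 3 to 60 N. Pads are 16 mm wide; open, the fingers measure 119 mm over their backs; the gripper's body (75 mm by 177 mm) begins 78 mm behind the grasp point.
Start: joints at [-1.44, 0.087, 1.371, -0, 1.684, -0.103], TCP at [0.127, -0.535, 0.206] pointing down, gripper open.
Joint ranges: [-3.1, 3.1], [-0.76, 2.03], [0.27, 2.55], [-1.08, 4.22], [0.17, 2.65], [-2.57, 2.57]. Speed limits (rad/s): [2.79, 2.79, 3.14, 3.14, 3.14, 3.14].

## Interface

Orientations are given as a unit quaternion [x, y, z, w].
In Python, from bench import read_state, capture, camera_info, finish_job, find_in, outline_of, landmark_of, grip_depth gives the robot as it stands.
- The arm moves only by the shell command python3 -m creep 'ROWS' [FORCE]. ROWS is JSON, a list of rows, each a list of 3 entries, a list of its own where there are three numbers: the closure, from -1 (fully open) to 1 (shut), then the shift along the tool's x, y, z as a fraction of full scale, then the turn, a rotation vector about the tool's x, y, z as a fraction of full scale. In form: [[claw, [tx, ty, tz], [rx, ry, rz]], ...]. A call has 1 to 10 rows; each row is the pose to reach, as a shift and turn from the pose commanded when the call began, along the tool's axes at that moment; what a row does not reach only later rows make up. Full scale, the value 1, is 0.4 m for a shift and 2 rad for a turn. A row lasts 1/12 s, in which the tool goes at most 41.7 mm and 7.16 degrees, less where a joint would pass 70% of its speed; a pose out of reach is approached as far as the arm can. A call with a number of a shift or a turn outside -1 to 1 is refused whole. A call with a gripper value outside its range is refused whole. The fingers move at their own pace and stop on an object; FORCE is the grip in N (left out, the last holds). Time passes only in rows, so rows that repeat a pose let the fingers close. It gives the time, the measured TCP pose, the force, the opening and the grip force at its end, in the units of the state.
- read_state(): the state, without advancing time (a new reading comes with each control period).
- capture(name): name is "side" or "top"; returns the picture (420x560x3 uint8, red, green, blue); there is no depth.
- camera_info(name): a dict with "intrinsics" (3x3 intrinsics, pixels), "k1" (the pictures are not rectified: a ray, as slopes to the right and down, at radius r is drawn at 1 + k1 r^2 times it, then the intrinsics apply), "R" (3x3) and "t" (3): a world point X has camera coordinates R X + t. Camera axes: x right, y down, z forward; pixel columns grow to the right and rows downward; lengths in m; the calibration is good to about 2 mm. A picture is of the moment at which its call begins. camera_info takes no time and is no camera call.
- finish_job(): hands the job in; it is judged then, once.
Trained networks look in the newest picture that a camera, given by its name, has taken for a name from the list of things; names that differ only in an ending like _2 or _b are one class to them, and where a whole thing is asked for, a point or a joint stands for the part that bears it (a point fixed in the world has none). Each returns a list of dicts, best first, with "confidence" (0 to 1); they miss things now and then, are a little off and sometimes report something else, mostly with a low value. They report only what shows in the picture. A call takes as long as a camera call.
- find_in(camera, thing): "extent" ([left, top, right, bottom] in pixels, round what is visible of it).
- outline_of(camera, thing): "region" (420x560 bool, what is visible of it) and "extent" ([left, top, right, bottom] in pixels, round what is visible of it).
- landmark_of(camera, thing): "point" ([column, row] in pixels: a listed point, or the origin of a listed thing).
The state is a dict: "clock": time; "qpos": joint angles; "joint_velocities": joint speeds; "tau": joint torques, N m; "eef_pos": TCP position; "orientation": TCP orientation; "ft_force": force on the tool from outside, world axes, zero at the start; "ft_torque": the same for the moment, N m; "gripper_width": finger opening in m; "gripper_force": force on a finger pad.
Only numpy, scipy, OpenCV 4.12 (cv2) and the standard library are available. Lean on these libraries where they do the work, as an engineer would, in place of code of your own. Each camera call takes 0.05 s, during which the arm holds its last target. There are 200 camera calls.

## Task

Turn the cover of the cork tub until its window is over the pocket at the red mark, then take the sprung tongs out of their stand, reach down through the window and close them on the cork standing there. Lift it out about 15 cm above the counter; the program finishes while holding it there in the squeezed tongs, nothing is put down. The corks are clean for bottling: no finger may touch them. Leave the other cork in its pocket, and do not disturb the tasting glass or the corkscrew.

Things in the scene. Friction and masses are not known exactly. Their poses are not given: they have to be found in the camera images.
- tub: round steel cork tub, fixed, 160 mm wide (flange 176 mm), rim 56 mm high. Origin: centre of its underside. Red mark on its own -x side (triangle on flange, stripe on wall). Inner floor 6 mm above the counter, inner radius 77 mm. Three pockets 120 degrees apart between thin radial walls: the cork to take stands at the mark, 52 mm from the axis, the spare in another; one is empty.
- tub_mark (a point): the red mark: the point on the flange's top, 84 mm from the tub's axis, 56 mm above the counter
- cover (a joint): angle of the white cover on the tub (rad). 0: middle of the window at the mark; positive: counter-clockwise from above. Starts between 0.75 and 1.4. Turns stiffly (0.06 N m), stays where it is left. A 3 mm disc, 155 mm wide, top 60 mm above the counter, lacking a 100 degree sector, the window, which is open to the rim and reaches in to 27 mm from the axis.
- cover_knob (a point): grip point of the cover's black knob, on the tub's axis, 80 mm above the counter: an upright bar 46 mm long, 12 mm thick, top 93 mm and bottom 66 mm above the counter. Its own x axis runs along the bar; -x points to the window's middle (a white line on the knob shows that end).
- cork: the clean cork in the marked pocket, 24 mm diameter, 43 mm tall, 12 g, standing upright. Its origin is the centre of its upper end and its own z points down.
- cork_mid (a point): centre of that cork, about 28 mm above the counter at the start
- spare_cork: another such cork, in the pocket 120 degrees counter-clockwise (from above) from the marked one, to be left (origin: centre of the upper end)
- stand: steel tong stand, fixed: a base plate 80 x 120 x 6 mm (x, y) with an upright open sleeve 34 x 70 mm outside, 28 x 64 mm inside, whose top is 62 mm and inner floor 9 mm above the counter. Origin: centre of the underside.
- tongs: sprung U-shaped steel tongs, 149 mm tall, 90 g, standing tips down in the sleeve. Origin midway between the tips, 9 mm above the counter; own z up to the bow. The arms stand apart along own y, hinge 138 mm above the tips and close evenly. Strips 15 mm wide (x); jaws 21 mm wide (x), 30 mm tall, with a shallow V inside; open, 41 mm apart at the V's edges, 59 mm over their outsides.
- tongs_grip (a point): midway between the blue thumb rests on the arms' outsides, 98 mm above the tips. Rests 16 mm wide (x), 18 mm tall; over them the tongs measure 53 mm open (at their lower edges), 43 with a cork, 36 shut. Squeezing takes about 5 N to begin, 9 N to reach a cork; a third of what is pressed beyond that reaches the cork. Held at 48 to 50 mm they are secure, jaws still 31 mm or more apart.
- tongs_jaw (a point): point midway between the jaws, 15 mm above the tips: the cork's centre belongs here
- tongs_left (a joint): closing angle of each tong arm (rad): 0 open, about 0.09 closed on a cork, 0.17 jaws shut
- tongs_right: the arm of the tongs on their own -y side (its origin is its hinge)
- tasting_glass: stemmed tasting glass with red wine, 81 mm wide, 202 mm tall, origin under its foot; fragile, leave it
- corkscrew: wooden T-handled corkscrew lying flat, 100 x 112 x 21 mm, origin under its middle; leave it

How it is judged:
On the way, in this order (a step that is already met when the one before it is completed fails the run):
1. the cover's window stands at the red mark (value of joint cover between -0.12 and 0.12 rad), for 0.3 s.
2. the gripper holds the tongs clear above their stand (z of tongs in the frame of stand above 0.07 m and contact force between the fingers and tongs above 1 N), for 0.2 s.
At the end, for the whole second after the job is handed in: The marked cork is pinched and still in the tong jaws, its centre 13.5 to 25 cm above the counter and within 25 mm of jaw centre, touched by nothing but the tongs, which the fingers squeeze; the window is within 0.2 rad of the mark; the other cork is in place (within 2 cm) (height (world z) of cork_mid between 0.135 and 0.25 m and contact force between cork and tongs_right above 0.5 N and value of joint tongs_left between 0.06 and 0.13 rad and distance between cork_mid and tongs_jaw below 0.025 m and contact force between the fingers and tongs above 1 N and contact force between cork and the fingers below 0.1 N and contact force between cork and tub below 0.1 N and linear speed of cork below 0.03 m/s and value of joint cover between -0.2 and 0.2 rad and distance of spare_cork from where it was at the start of the episode below 0.02 m); the arm keeps its last pose, push and grip.
It fails at once if a finger or the arm touches a clean cork (contact force between any of cork, spare_cork and the fingers above 0.3 N or contact force between any of cork, spare_cork and the arm above 0.3 N).
It fails at once if the tasting glass is shifted by 3 cm or tipped (distance of tasting_glass from where it was at the start of the episode above 0.03 m or angle between tasting_glass's own z axis and vertical above 0.35 rad).
It fails at once if the corkscrew is shifted by 3 cm (distance of corkscrew from where it was at the start of the episode above 0.03 m).
It also fails if it takes over 58 s, if anything falls off the work surface, if the arm or the gripper's body presses on something with over 40 N, if the wrist force passes 120 N, or if a joint passes its speed limit or range.

## Working session

There is one attempt and no reset: what is moved stays moved. The work goes in short steps, Python scripts to look and compute and a shell command to move; the robot and the scene stay as the last step left them, time stands still between calls to the robot, and variables do not carry over. Pictures are saved under pics/ and viewed, at most 11 in all, crops included, and the job is handed in when it is done.

```bash
mkdir -p pics; cat > h.py <<'E'
import numpy as np, cv2
from bench import *
from scipy.spatial.transform import Rotation as Ro
def shot(cam,fn):
    im=capture(cam); cv2.imwrite('pics/'+fn,cv2.cvtColor(im,cv2.COLOR_RGB2BGR)); return im
def ray(cam,px):
    c=camera_info(cam);K=np.array(c['intrinsics']);R=np.array(c['R']);t=np.array(c['t'])
    d=np.linalg.solve(K,[px[0],px[1],1])[:2]; s=d.copy()
    for _ in range(30): s=d/(1+c['k1']*(s@s))
    return -R.T@t, R.T@np.r_[s,1]
def atz(cam,px,z):
    o,d=ray(cam,px); return o+d*(z-o[2])/d[2]
def tri(pa,pb):
    o1,d1=ray('top',pa);o2,d2=ray('side',pb)
    s=np.linalg.lstsq(np.c_[d1,-d2],o2-o1,rcond=None)[0]
    a=o1+s[0]*d1;b=o2+s[1]*d2
    return (a+b)/2,np.linalg.norm(a-b)
def proj(cam,X):
    c=camera_info(cam);p=np.array(c['R'])@X+np.array(c['t']);s=p[:2]/p[2];s=s*(1+c['k1']*(s@s))
    return (np.array(c['intrinsics'])@np.r_[s,1])[:2]
E
python3 - <<'E'
from h import *
a=shot('top','t0.png');b=shot('side','s0.png')
cv2.imwrite('pics/both.png',cv2.resize(cv2.cvtColor(np.hstack([a,b]),cv2.COLOR_RGB2BGR),(800,300)))
for n in ['tub','tub_mark','cover_knob','cork_mid','spare_cork','stand','tongs','tongs_grip','tongs_jaw','tasting_glass','corkscrew']:
    r={}
    for c in ['top','side']:
        l=landmark_of(c,n); 
        if l: r[c]=l[0]['point']; print(n,c,np.round(l[0]['point'],1),round(l[0]['confidence'],2))
    if len(r)==2: p,e=tri(r['top'],r['side']); print('   ',p.round(4),round(e,4))
print(grip_depth, read_state())
E
```

```text
tub top [221.6 204.5] 0.61
tub_mark top [225.7 242.6] 0.84
tub_mark side [267.6 197.1] 0.97
    [0.4255 0.1411 0.0592] 0.0107
cover_knob top [390.9 229.3] 0.67
cover_knob side [300.4 188. ] 0.72
    [ 0.4646 -0.1684  0.2898] 0.0869
cork_mid top [229.4 228. ] 0.52
cork_mid side [301.7 189.9] 0.74
    [0.4814 0.1334 0.0851] 0.0654
spare_cork top [408.4 222.2] 0.59
stand top [391.  234.4] 0.94
stand side [265.3 336. ] 0.58
    [ 0.4509 -0.2287 -0.0025] 0.0076
tongs top [394.3 232.5] 0.57
tongs side [264.6 332.8] 0.81
    [ 0.4517 -0.2334  0.0131] 0.0042
tongs_grip top [395.8 223.8] 0.57
tongs_grip side [265.2 295.9] 0.92
    [ 0.4558 -0.2199  0.0983] 0.0033
tongs_jaw top [392.2 229.7] 0.56
tongs_jaw side [267.2 326.3] 0.7
    [ 0.4564 -0.2267  0.0238] 0.0036
corkscrew top [311.4 255.4] 0.92
corkscrew side [247.6 270.3] 0.93
    [ 0.3998 -0.0479 -0.0086] 0.0016
0.0188 {'clock': 1.2, 'qpos': array([-1.44011890e+00,  8.71782736e-02,  1.37069222e+00,  3.53640437e-05,
        1.68361466e+00, -1.03113631e-01]), 'joint_velocities': array([-0.00088472,  0.00066421, -0.00139956, -0.00069435,  0.00108364,
       -0.00077084]), 'tau': array([ 2.75456050e-04, -3.40048099e+01, -3.02599454e+01,  7.16323312e-02,
        2.37198692e-02, -3.86072145e-06]), 'eef_pos': array([ 0.12741933, -0.53505372,  0.20552172]), 'orientation': array([9.93175260e-01, 1.16631466e-01, 1.83086115e-05, 5.35042615e-05]), 'ft_force': array([-0.28021948, -0.76483302, -0.49763837]), 'ft_torque': array([ 0.02672027,  0.00177299, -0.00379189]), 'gripper_force': 0.0, 'gripper_width': 0.09440837470961545}
```

View pics/t0.png

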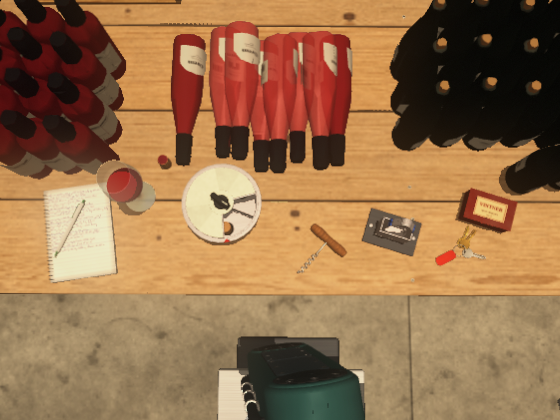

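View pics/s0.png

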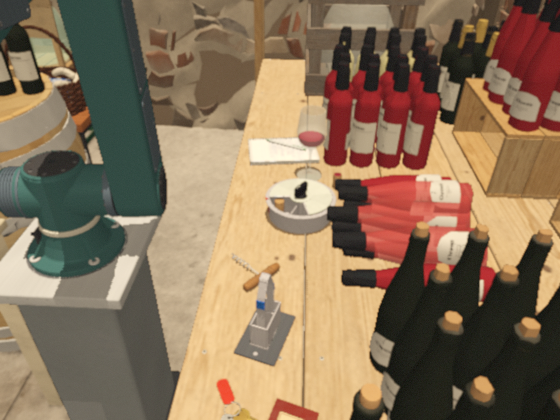

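The top view shows the tub at (222,203) with its mark at (226,242), the stand and tongs at (392,231), the glass at (125,185) and the corkscrew at (325,245). The side view agrees: tub (300,205), tongs (265,300). I'll zoom in next.

```bash
python3 - <<'E'
from h import *
a=cv2.imread('pics/t0.png');b=cv2.imread('pics/s0.png')
f=lambda im,x,y,s:cv2.resize(im[y:y+s,x:x+s],(400,400),interpolation=cv2.INTER_CUBIC)
z1=np.hstack([f(a,172,153,100),f(a,357,193,80)])
z2=np.hstack([f(b,255,160,90),f(b,220,260,100)])
cv2.imwrite('pics/z1.png',z1);cv2.imwrite('pics/z2.png',z2[:, :])
for n in ['tub','cover','stand']:
    o=outline_of('top',n)
    if o:
        m=o[0]['region'].astype(np.uint8);c=max(cv2.findContours(m,0,2)[0],key=cv2.contourArea)
        print(n,o[0]['confidence'],o[0]['extent'],cv2.fitEllipse(c),cv2.minAreaRect(c))
        if n=='stand':
            for q in cv2.boxPoints(cv2.minAreaRect(c)): print(atz('top',q,.006).round(4))
        else:
            e=cv2.fitEllipse(c)[0]
            for z in (0.056,.06): print(atz('top',e,z).round(4))
print(landmark_of('top','tub_mark')[0], atz('top',(225.7,242.6),.056))
for z in (.147,):print(camera_info('top')['R'],-np.array(camera_info('top')['R']).T@camera_info('top')['t'])
E
```

```text
tub 0.93 [179.3, 159.6, 264.3, 243.1] ((221.3111114501953, 202.96783447265625), (78.3333969116211, 79.5481185913086), 76.87952423095703) ((221.3000030517578, 203.10000610351562), (78.26236724853516, 79.15680694580078), 63.43495178222656)
[0.5074 0.152  0.056 ]
[0.5067 0.1516 0.06  ]
cover 0.73 [381.3, 218.8, 414.2, 234.4] ((398.25225830078125, 226.47122192382812), (18.49193000793457, 29.04016876220703), 91.88433074951172) ((398.1412353515625, 225.0634765625), (30.742788314819336, 16.74565887451172), 14.743562698364258)
[ 0.4576 -0.2338  0.056 ]
[ 0.457  -0.2329  0.06  ]
stand 0.64 [361.8, 209.5, 421.0, 254.2] ((389.6314392089844, 232.47799682617188), (35.57671356201172, 59.39858627319336), 112.21482849121094) ((391.4483642578125, 231.74684143066406), (52.79836654663086, 33.47576904296875), 17.52556800842285)
[ 0.4337 -0.1599  0.006 ]
[ 0.5069 -0.1843  0.006 ]
[ 0.4709 -0.2981  0.006 ]
[ 0.3983 -0.2727  0.006 ]
{'point': [225.7, 242.6], 'confidence': 0.84} [0.42052149 0.14051969 0.056     ]
[[ 0.00462129 -0.99998242  0.00371404]
 [-0.98685465 -0.00516055 -0.16152789]
 [ 0.16154422 -0.00291875 -0.98686116]] [0.29965084 0.01809643 1.22089556]
```

View pics/z1.png

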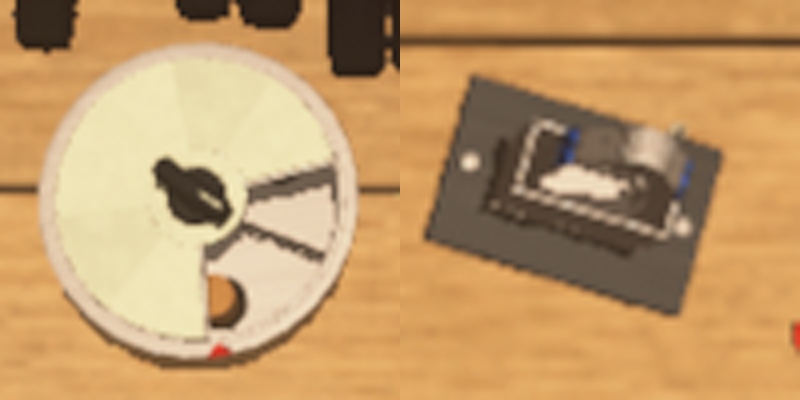

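View pics/z2.png

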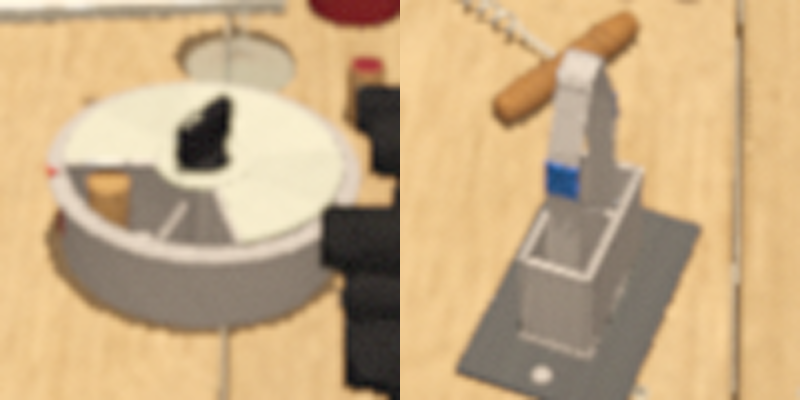

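Tub crop: cover centre at about (221.5,203), window middle roughly 43° counter-clockwise of the mark, knob's white line towards the lower right. The tongs' arms stand apart along the sleeve's long side. Next I'll refine the numbers.

```bash
cat >> h.py <<'E'
def plan(target,yaxis_deg=None):
    "shift/turn fractions to TCP target; yaxis_deg: heading of tool y wanted, or None"
    s=read_state();R=Ro.from_quat(s['orientation']);M=R.as_matrix()
    sh=M.T@(np.array(target)-s['eef_pos'])
    rv=np.zeros(3)
    y=M[:,1] if yaxis_deg is None else np.array([np.cos(np.radians(yaxis_deg)),np.sin(np.radians(yaxis_deg)),0])
    y=y/np.linalg.norm(y);z=np.array([0,0,-1.]);y=y-z*(y@z);y/=np.linalg.norm(y)
    T=np.c_[np.cross(y,z),y,z]; rv=Ro.from_matrix(M.T@T).as_rotvec()
    print('shift',(sh/.4).round(4),'turn',(rv/2).round(4),'dist',np.linalg.norm(sh).round(3),'deg',np.degrees(np.linalg.norm(rv)).round(1),'heading',np.degrees(np.arctan2(M[1,1],M[0,1])).round(1))
E
python3 - <<'E'
from h import *
im=cv2.imread('pics/t0.png').astype(int); b,g,r=im[...,0],im[...,1],im[...,2]
m=(r>150)&(g<90)&(b<90); ys,xs=np.nonzero(m[232:250,215:240]); p=(xs.mean()+215,ys.mean()+232)
print('mark',p,atz('top',p,.056))
# cover: pale yellow disc
c=np.array([.507,.1515,.06])
hsv=cv2.cvtColor(im.astype(np.uint8),cv2.COLOR_BGR2HSV)
for rr in (.045,.055,.062,.068):
    s=[]
    for a in range(150,320,1):
        X=c+rr*np.array([np.cos(np.radians(a)),np.sin(np.radians(a)),0]);q=proj('top',X).round().astype(int);s.append(im[q[1],q[0],1]>200 and im[q[1],q[0],1]-im[q[1],q[0],0]>20)
    s=np.array(s,int); print(rr,[150+i for i in np.nonzero(np.diff(s))[0]])
mm=((g>190)&(g-b>20)&(r>190)).astype(np.uint8); mm[:, :180]=0; mm[:,265:]=0; mm[:155]=0;mm[250:]=0
h=cv2.convexHull(np.argwhere(mm)[:,::-1].astype(np.int32)); e=cv2.minEnclosingCircle(h); print('cover circ',e,atz('top',e[0],.06))
o=outline_of('side','tub')
if o:
    mk=o[0]['region'].astype(np.uint8);print(o[0]['extent'])
    for z in (0,.056):
        print([proj('side',c*[1,1,0]+[.088*np.cos(t),.088*np.sin(t),z]).round(0).tolist() for t in np.arange(0,6.28,1.57)])
# blue rests in the top
m=(b>110)&(r<70)&(g<90); n,l,st,ce=cv2.connectedComponentsWithStats(m[190:270,357:437].astype(np.uint8)); print('blue',ce[1:]+[357,190],st[1:,4]); 
for k in ce[1:]: print(atz('top',k+[357,190],.107))
for q in [(440,87),(505,180),(400,140),(130,190),(120,180)]: print(q,atz('top',q,.2).round(3))
plan((.507,.1515,.206),-37)
E
python3 -m creep '[[-1,[0.66,-0.725,0],[0,0,0]],[-1,[0.66,-0.725,0],[0,0,0]],[-1,[0.66,-0.725,0],[0,0,0]],[-1,[0.66,-0.725,0],[0,0,0]],[-1,[0.66,-0.725,0],[0,0,0]],[-1,[0.66,-0.725,0],[0,0,0]],[-1,[0.66,-0.725,0],[0,0,0]],[-1,[0.66,-0.725,0],[0,0,0]],[-1,[0.66,-0.725,0],[0,0,0]],[-1,[0.66,-0.725,0],[0,0,0]]]'
```

```text
mark (np.float64(226.5), np.float64(240.9)) [0.42421938 0.13887062 0.056     ]
0.045 [np.int64(181), np.int64(204), np.int64(238), np.int64(249), np.int64(271), np.int64(288)]
0.055 [np.int64(183), np.int64(209), np.int64(239), np.int64(249), np.int64(273), np.int64(289)]
0.062 [np.int64(183), np.int64(208), np.int64(241), np.int64(250), np.int64(275), np.int64(288)]
0.068 [np.int64(183), np.int64(204), np.int64(239), np.int64(249), np.int64(274), np.int64(288)]
cover circ ((221.1649627685547, 202.4359588623047), 39.56291961669922) [0.50790692 0.15191308 0.06      ]
[257.7, 283.3, 265.8, 326.6]
[[332.0, 217.0], [298.0, 196.0], [263.0, 214.0], [297.0, 238.0]]
[[334.0, 199.0], [299.0, 179.0], [263.0, 196.0], [298.0, 219.0]]
blue [[390. 224.]] [1]
[ 0.45575627 -0.20569913  0.107     ]
(440, 87) [ 0.719 -0.295  0.2  ]
(505, 180) [ 0.53  -0.413  0.2  ]
(400, 140) [ 0.609 -0.211  0.2  ]
(130, 190) [0.506 0.312 0.2  ]
(120, 180) [0.526 0.332 0.2  ]
shift [ 1.3208e+00 -1.4498e+00 -1.4000e-03] turn [ 0.      0.     -0.3456] dist 0.784 deg 39.6 heading -76.6
clock: 2.28
eef_pos: [0.3184, -0.188, 0.206]
orientation: [0.993, 0.119, 0.001, -0.0]
ft_force: [0.2, -0.9, -0.0]
gripper_width: 0.0941
gripper_force: 0.0
```

```bash
python3 -m creep '[[-1,[0.66,-0.725,0],[0,0,-0.35]],[-1,[0.66,-0.725,0],[0,0,-0.35]],[-1,[0.66,-0.725,0],[0,0,-0.35]],[-1,[0.66,-0.725,0],[0,0,-0.35]],[-1,[0.66,-0.725,0],[0,0,-0.35]],[-1,[0.66,-0.725,0],[0,0,-0.35]],[-1,[0.66,-0.725,0],[0,0,-0.35]],[-1,[0.66,-0.725,0],[0,0,-0.35]],[-1,[0.66,-0.725,0],[0,0,-0.35]],[-1,[0.66,-0.725,0],[0,0,-0.35]]]'; python3 - <<'E'
from h import *
plan((.507,.1515,.065),-36)
E
```

```text
clock: 3.12
eef_pos: [0.5079, 0.1559, 0.2048]
orientation: [0.892, 0.452, 0.0, -0.001]
ft_force: [-1.0, -0.3, 0.2]
gripper_width: 0.0933
gripper_force: 0.0
shift [-0.0106  0.005   0.3495] turn [-0.0005 -0.0007 -0.0023] dist 0.14 deg 0.3 heading -36.3
```

```bash
python3 -m creep '[[-1,[-0.008,0.003,0],[0,0,0]],[-1,[-0.008,0.003,0.1],[0,0,0]],[-1,[-0.008,0.003,0.2],[0,0,0]],[-1,[-0.008,0.003,0.3],[0,0,0]],[-1,[-0.008,0.003,0.34],[0,0,0]],[-1,[-0.008,0.003,0.34],[0,0,0]],[-1,[-0.008,0.003,0.34],[0,0,0]]]'; python3 - <<'E'
from h import *
shot('top','t1.png')
b=shot('side','s1.png');cv2.imwrite('pics/z3.png',cv2.cvtColor(cv2.resize(b[130:250,230:380],(750,600)),cv2.COLOR_RGB2BGR))
plan((.507,.1515,.065),-36)
E
```

```text
clock: 3.7
eef_pos: [0.505, 0.1472, 0.069]
orientation: [0.893, 0.45, -0.001, -0.0]
ft_force: [-1.1, 0.1, 0.2]
gripper_width: 0.094
gripper_force: 0.0
shift [ 0.0066 -0.0061  0.0175] turn [ 0.0016 -0.0015 -0.0047] dist 0.008 deg 0.6 heading -36.5
```

View pics/z3.png

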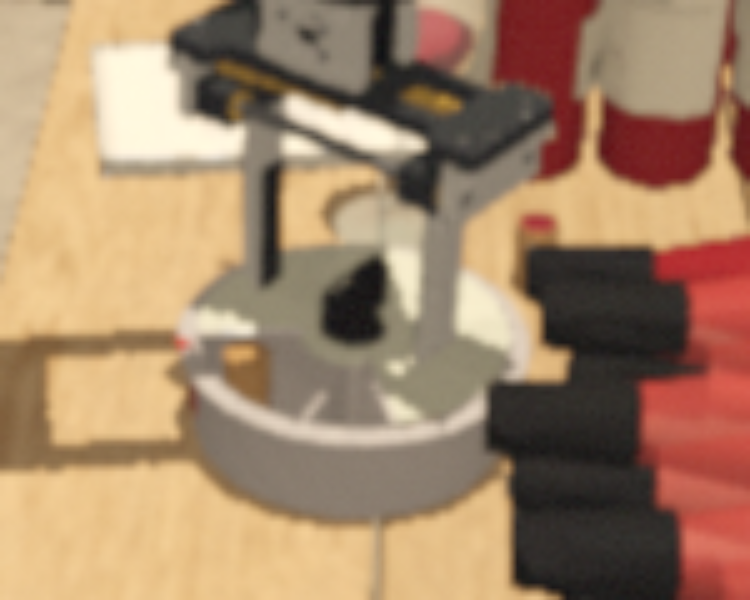

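The fingers straddle the knob above the cover, clear of the corks. Closing on the knob and turning it.

```bash
python3 -m creep '[[-1,[0.007,-0.006,0.01],[0,0,0]],[-1,[0.007,-0.006,0.01],[0,0,0]],[1,[0.007,-0.006,0.01],[0,0,0]],[1,[0.007,-0.006,0.01],[0,0,0]],[1,[0.007,-0.006,0.01],[0,0,0]],[1,[0.007,-0.006,0.01],[0,0,0]],[1,[0.007,-0.006,0.01],[0,0,0]],[1,[0.007,-0.006,0.01],[0,0,0]],[1,[0.007,-0.006,0.01],[0,0,0]],[1,[0.007,-0.006,0.01],[0,0,0]]]' 30; python3 - <<'E'
from h import *
plan((.507,.1515,.065),-36); print(read_state()['ft_force'],read_state()['ft_torque'])
E
```

```text
clock: 4.63
eef_pos: [0.5055, 0.1519, 0.0654]
orientation: [0.893, 0.45, -0.0, 0.0]
ft_force: [-0.0, -0.1, -0.3]
gripper_width: 0.0438
gripper_force: 0.0
shift [0.0016 0.0036 0.0009] turn [-0.      0.0001 -0.0044] dist 0.002 deg 0.5 heading -36.5
[-0.02067454 -0.11151058 -0.33365564] [-0.04735123 -0.11595901  0.02071014]
```

```bash
python3 -m creep '[[1,[0.002,0.002,0],[0,0,0]],[1,[0.002,0.002,0],[0,0,0]],[1,[0.002,0.002,0],[0,0,0]],[1,[0.002,0.002,0],[0,0,0]],[1,[0.002,0.002,0],[0,0,0]],[1,[0.002,0.002,0],[0,0,0]],[1,[0.002,0.002,0],[0,0,0]],[1,[0.002,0.002,0],[0,0,0]]]'; python3 - <<'E'
from h import *
plan((.507,.1515,.065),-36); print(read_state()['ft_force'],read_state()['ft_torque'])
E
```

```text
clock: 5.3
eef_pos: [0.5083, 0.1512, 0.0663]
orientation: [0.893, 0.45, 0.001, 0.001]
ft_force: [4.2, -3.7, 1.7]
gripper_width: 0.012
gripper_force: 33.0
shift [-0.0013 -0.003   0.0032] turn [ 0.0019 -0.0006 -0.0046] dist 0.002 deg 0.6 heading -36.5
[ 4.16010028 -3.73817138  1.65707984] [-0.43757355 -0.55147211  0.09216719]
```

```bash
python3 -m creep '[[1,[0,0,0],[0,0,0.05]],[1,[0,0,0],[0,0,0.1]],[1,[0,0,0],[0,0,0.15]],[1,[0,0,0],[0,0,0.2]],[1,[0,0,0],[0,0,0.25]],[1,[0,0,0],[0,0,0.3]],[1,[0,0,0],[0,0,0.35]],[1,[0,0,0],[0,0,0.393]],[1,[0,0,0],[0,0,0.393]],[1,[0,0,0],[0,0,0.393]]]'; python3 - <<'E'
from h import *
plan((.507,.1515,.065),-81.3); print(read_state()['ft_force'],read_state()['ft_torque'])
E
```

```text
clock: 6.13
eef_pos: [0.5066, 0.1538, 0.0662]
orientation: [0.997, 0.075, 0.0, -0.002]
ft_force: [-0.3, 5.0, 4.3]
gripper_width: 0.0122
gripper_force: 31.6
shift [0.0001 0.0058 0.0031] turn [-0.0015 -0.0005 -0.0006] dist 0.003 deg 0.2 heading -81.4
[-0.33264414  4.98642672  4.34202521] [ 0.66132234  0.07181703 -0.01334579]
```

```bash
python3 -m creep '[[1,[0,0,0],[0,0,0]],[-1,[0,0,0],[0,0,0]],[-1,[0,0,0],[0,0,0]],[-1,[0,0,0],[0,0,0]],[-1,[0,0,0],[0,0,0]],[-1,[0,0,0],[0,0,0]],[-1,[0,0,-0.1],[0,0,0]],[-1,[0,0,-0.2],[0,0,0]],[-1,[0,0,-0.3],[0,0,0]],[-1,[0,0,-0.38],[0,0,0]]]'; python3 - <<'E'
from h import *
plan((.455,-.226,.21),-107.4)
E
```

```text
clock: 6.97
eef_pos: [0.5063, 0.152, 0.2193]
orientation: [0.997, 0.074, 0.0, 0.0]
ft_force: [0.8, 0.4, -0.7]
gripper_width: 0.0685
gripper_force: 0.0
shift [-0.267   0.9154  0.0234] turn [ 0.     -0.      0.2263] dist 0.382 deg 25.9 heading -81.5
```

```bash
python3 -m creep '[[-1,[-0.267,0.915,0],[0,0,0.226]],[-1,[-0.267,0.915,0],[0,0,0.226]],[-1,[-0.267,0.915,0],[0,0,0.226]],[-1,[-0.267,0.915,0],[0,0,0.226]],[-1,[-0.267,0.915,0],[0,0,0.226]],[-1,[-0.267,0.915,0],[0,0,0.226]],[-1,[-0.267,0.915,0],[0,0,0.226]],[-1,[-0.267,0.915,0],[0,0,0.226]],[-1,[-0.267,0.915,0],[0,0,0.226]],[-1,[-0.267,0.915,0],[0,0,0.226]]]'; python3 -m creep '[[-1,[0,0,0],[0,0,0]],[-1,[0,0,0],[0,0,0]]]'; python3 - <<'E'
from h import *
a=shot('top','t2.png');b=shot('side','s2.png')
f=lambda im,x,y,s:cv2.resize(im[y:y+s,x:x+s],(400,400),interpolation=cv2.INTER_CUBIC)
cv2.imwrite('pics/z4.png',cv2.cvtColor(np.hstack([f(a,172,153,100),f(b,210,210,150)]),cv2.COLOR_RGB2BGR))
plan((.455,-.226,.21),-107.4)
for n in ['tongs_grip','tongs_jaw','stand']:
    l=landmark_of('side',n); print(n,l and l[0])
c=np.array([.5075,.1515,.06])
im=a.astype(int)
for rr in (.05,.055,.062,.068):
    s=[]
    for t in range(120,260):
        q=proj('top',c+rr*np.array([np.cos(np.radians(t)),np.sin(np.radians(t)),0])).round().astype(int);v=im[q[1],q[0]]
        s.append(v[1]>190 and v[1]-v[2]>20)
    print(rr,[120+int(i) for i in np.nonzero(np.diff(np.array(s,int)))[0]])
E
```

```text
clock: 7.8
eef_pos: [0.4527, -0.2311, 0.2156]
orientation: [0.988, -0.155, -0.002, 0.001]
ft_force: [-0.6, -0.1, 0.5]
gripper_width: 0.0937
gripper_force: 0.0
clock: 7.97
eef_pos: [0.4544, -0.2252, 0.2164]
orientation: [0.988, -0.152, -0.001, -0.001]
ft_force: [-0.2, 0.7, -0.0]
gripper_width: 0.0944
gripper_force: 0.0
shift [0.0014 0.0045 0.0177] turn [-0.0004  0.0004  0.0008] dist 0.007 deg 0.1 heading -107.3
tongs_grip {'point': [265.5, 293.4], 'confidence': 0.6}
tongs_jaw {'point': [267.7, 326.9], 'confidence': 0.65}
stand {'point': [266.3, 336.3], 'confidence': 0.87}
0.05 [137, 147, 176, 207, 229, 238]
0.055 [136, 146, 177, 207, 230, 239]
0.062 [137, 145, 177, 206, 230, 238]
0.068 [137, 144, 181, 204, 230, 237]
```

View pics/z4.png

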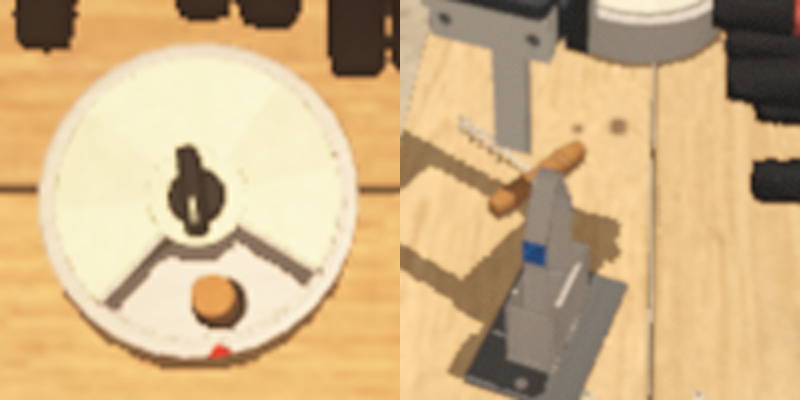

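The window middle is now at about 188° and the mark at 188.7°, with the cork fully in view at top pixel (225.7,227.5). The tongs stand undisturbed between the fingers.

```bash
python3 -m creep '[[-1,[0.002,0.004,0.1],[0,0,0]],[-1,[0.002,0.004,0.2],[0,0,0]],[-1,[0.002,0.004,0.28],[0,0,0]],[-1,[0.002,0.004,0.32],[0,0,0]],[-1,[0.002,0.004,0.32],[0,0,0]],[-1,[0.002,0.004,0.32],[0,0,0]],[-1,[0.002,0.004,0.32],[0,0,0]]]'; python3 - <<'E'
from h import *
print('cork',atz('top',(225.75,227.5),.049))
b=shot('side','s3.png');a=capture('top')
cv2.imwrite('pics/z5.png',cv2.cvtColor(cv2.resize(b[240:360,200:350],(750,600),interpolation=cv2.INTER_CUBIC),cv2.COLOR_RGB2BGR))
plan((.455,-.226,.088),-107.4)
st=np.array([.4525,-.2285,0])
u=np.array([np.cos(np.radians(-17.4)),np.sin(np.radians(-17.4)),0]);v=np.array([-u[1],u[0],0])
for dx in(-.017,.017):
  for dy in (-.035,.035): print('sleeve corner',proj('side',st+dx*u+dy*v+[0,0,.062]).round(1))
print('bow',proj('side',st+[0,0,.158]).round(1), atz('top',(403.5,223),.157))
E
```

```text
clock: 8.8
eef_pos: [0.4564, -0.2276, 0.0914]
orientation: [0.989, -0.151, 0.002, 0.001]
ft_force: [0.2, 0.9, 0.6]
gripper_width: 0.094
gripper_force: 0.0
cork [0.45434085 0.14186962 0.049     ]
shift [-0.0058 -0.0037  0.0101] turn [ 0.0007 -0.0023  0.0001] dist 0.005 deg 0.3 heading -107.4
sleeve corner [247.5 324.9]
sleeve corner [262.6 297.1]
sleeve corner [265.4 330.6]
sleeve corner [279.6 302.1]
bow [263.7 274.8] [ 0.45088957 -0.22262079  0.157     ]
```

View pics/z5.png

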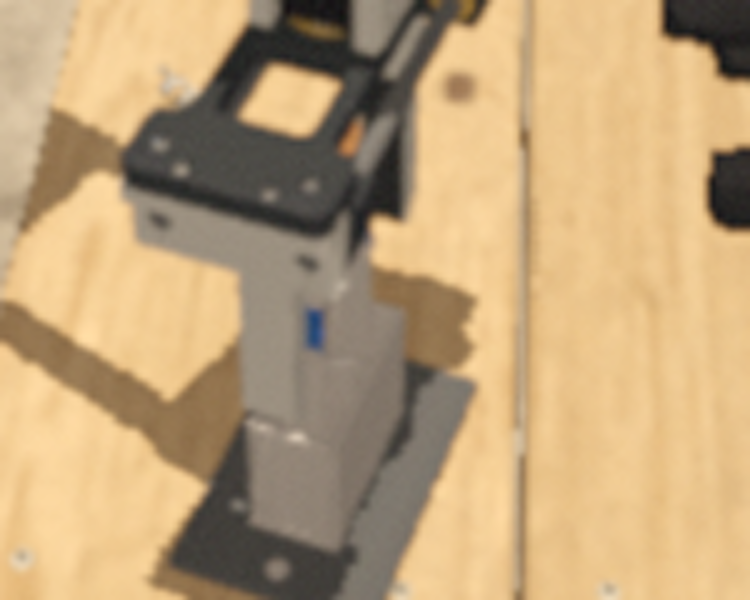

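```bash
python3 - <<'E'
from h import *
v=np.array([.299,.954,0])
for f in ('s0.png','s2.png'):
    im=cv2.imread('pics/'+f).astype(int);b,g,r=[im[...,i] for i in range(3)]
    m=((b>r+50)&(b>g+30));m[:280]=0;m[330:]=0;m[:,:240]=0;m[:,290:]=0
    ys,xs=np.nonzero(m);p=(xs.mean(),ys.mean());print(p,len(xs),xs.min(),xs.max(),atz('side',p,.107)+.026*v)
E
```

```text
(np.float64(260.0612244897959), np.float64(304.44897959183675)) 49 257 263 [ 0.45546126 -0.22384406  0.107     ]
(np.float64(259.9555555555556), np.float64(304.55555555555554)) 45 257 263 [ 0.45530208 -0.22409555  0.107     ]
```

```bash
python3 -m creep '[[-1,[-0.004,-0.003,0.008],[0,0,0]],[-0.04,[-0.004,-0.003,0.008],[0,0,0]],[-0.04,[-0.004,-0.003,0.008],[0,0,0]],[-0.04,[-0.004,-0.003,0.008],[0,0,0]],[-0.04,[-0.004,-0.003,0.008],[0,0,0]],[-0.04,[-0.004,-0.003,0.008],[0,0,0]],[-0.04,[-0.004,-0.003,0.008],[0,0,0]],[-0.04,[-0.004,-0.003,0.008],[0,0,0]],[-0.04,[-0.004,-0.003,0.008],[0,0,0]],[-0.04,[-0.004,-0.003,0.008],[0,0,0]]]' 15;python3 -m creep '[[-0.04,[0,0,0],[0,0,0]],[-0.04,[0,0,0],[0,0,0]],[-0.04,[0,0,0],[0,0,0]]]'
```

```text
clock: 9.73
eef_pos: [0.4539, -0.2257, 0.0861]
orientation: [0.988, -0.152, -0.0, -0.0]
ft_force: [-0.2, 1.1, -0.2]
gripper_width: 0.0488
gripper_force: 6.0
clock: 9.98
eef_pos: [0.4539, -0.2258, 0.0861]
orientation: [0.988, -0.152, -0.0, 0.0]
ft_force: [-0.2, 0.1, -0.1]
gripper_width: 0.0491
gripper_force: 5.7
```

```bash
python3 -m creep '[[-0.04,[0,0,-0.03],[0,0,0]],[-0.04,[0,0,-0.07],[0,0,0]],[-0.04,[0,0,-0.12],[0,0,0]],[-0.04,[0,0,-0.17],[0,0,0]],[-0.04,[0,0,-0.22],[0,0,0]],[-0.04,[0,0,-0.27],[0,0,0]],[-0.04,[0,0,-0.31],[0,0,0]],[-0.04,[0,0,-0.33],[0,0,0]],[-0.04,[0,0,-0.33],[0,0,0]],[-0.04,[0,0,-0.33],[0,0,0]]]';python3 -m creep '[[-0.04,[0,0,0],[0,0,0]],[-0.04,[0,0,0],[0,0,0]],[-0.04,[0,0,0],[0,0,0]]]'; python3 - <<'E'
from h import *
b=shot('side','s4.png');a=shot('top','t4.png')
cv2.imwrite('pics/z6.png',cv2.cvtColor(np.hstack([cv2.resize(b[200:350,200:350],(400,400)),cv2.resize(a[170:270,350:450],(400,400))]),cv2.COLOR_RGB2BGR))
for n in ['tongs_jaw','tongs']:
    l=landmark_of('side',n); print(n,l and l[0])
plan((.456,.1435,.216),-81.3)
p=read_state()['eef_pos'];print(p,proj('side',p-[0,0,.077]),proj('side',p-[0,0,.062]))
E
```

```text
clock: 10.82
eef_pos: [0.454, -0.2259, 0.2185]
orientation: [0.988, -0.152, 0.0, 0.0]
ft_force: [0.1, -0.4, -1.4]
gripper_width: 0.0489
gripper_force: 5.7
clock: 11.07
eef_pos: [0.4534, -0.2255, 0.2169]
orientation: [0.988, -0.152, -0.001, -0.0]
ft_force: [0.7, -0.3, -1.3]
gripper_width: 0.049
gripper_force: 5.7
tongs_jaw {'point': [265.8, 274.4], 'confidence': 0.76}
tongs {'point': [265.7, 280.1], 'confidence': 0.84}
shift [-0.2714 -0.8823  0.0049] turn [-2.000e-04  4.000e-04 -2.281e-01] dist 0.369 deg 26.1 heading -107.4
[ 0.45381928 -0.22574292  0.21780372] [264.6327022  280.94671399] [264.5949201  274.61538282]
```

View pics/z6.png

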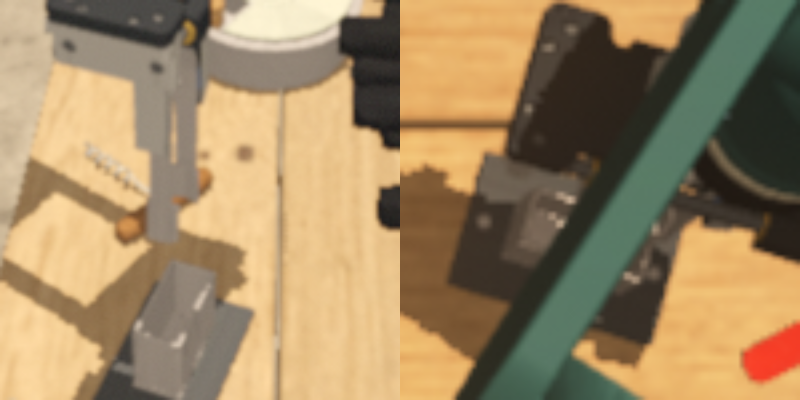

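The tongs hang upright in the fingers, clear of the stand. Carrying them over to the tub.

```bash
python3 -m creep '[[-0.04,[-0.014,-0.044,0],[0,0,-0.02]],[-0.04,[-0.04,-0.13,0],[0,0,-0.04]],[-0.04,[-0.07,-0.22,0],[0,0,-0.07]],[-0.04,[-0.1,-0.31,0],[0,0,-0.1]],[-0.04,[-0.13,-0.4,0],[0,0,-0.13]],[-0.04,[-0.16,-0.5,0],[0,0,-0.16]],[-0.04,[-0.19,-0.6,0],[0,0,-0.19]],[-0.04,[-0.22,-0.7,0],[0,0,-0.22]],[-0.04,[-0.25,-0.79,0],[0,0,-0.228]],[-0.04,[-0.271,-0.882,0],[0,0,-0.228]]]';python3 -m creep '[[-0.04,[0,0,0],[0,0,0]],[-0.04,[0,0,0],[0,0,0]],[-0.04,[0,0,0],[0,0,0]],[-0.04,[0,0,0],[0,0,0]]]'; python3 - <<'E'
from h import *
b=shot('side','s5.png')
cv2.imwrite('pics/z7.png',cv2.cvtColor(cv2.resize(b[120:240,230:380],(750,600),interpolation=cv2.INTER_CUBIC),cv2.COLOR_RGB2BGR))
for n in ['tongs_jaw','tongs','cork','cork_mid','tub_mark']:
    l=landmark_of('side',n); print(n,l and l[0])
p=read_state()['eef_pos'];print(p,proj('side',p-[0,0,.077]),proj('side',p-[0,0,.062]))
print('cork',proj('side',np.array([.4555,.143,.049])),'mark',proj('side',np.array([.4245,.139,.056])))
plan((.4555,.143,.091),-81.3)
E
```

```text
clock: 12.1
eef_pos: [0.4555, 0.1454, 0.2185]
orientation: [0.997, 0.076, 0.0, 0.0]
ft_force: [1.0, 0.5, -0.7]
gripper_width: 0.0489
gripper_force: 5.7
clock: 12.43
eef_pos: [0.4563, 0.142, 0.2182]
orientation: [0.997, 0.075, -0.0, 0.0]
ft_force: [0.3, -0.1, -0.6]
gripper_width: 0.049
gripper_force: 5.7
tongs_jaw {'point': [281.9, 164.1], 'confidence': 0.77}
tongs {'point': [275.5, 169.0], 'confidence': 0.57}
cork {'point': [278.4, 198.2], 'confidence': 0.5}
cork_mid {'point': [281.2, 207.4], 'confidence': 0.42}
tub_mark {'point': [262.7, 198.1], 'confidence': 0.89}
[0.4563772  0.1423777  0.21833748] [278.42396077 169.15369015] [278.50830589 163.66666289]
cork [277.59584082 200.88646564] mark [265.00887509 198.95534267]
shift [-0.002  -0.0019  0.3183] turn [ 0.0001 -0.0001 -0.0009] dist 0.127 deg 0.1 heading -81.4
```

View pics/z7.png

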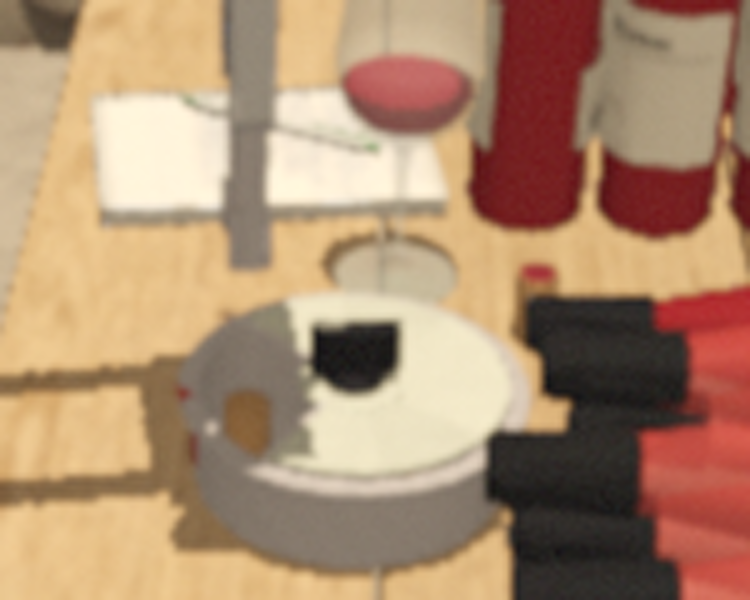

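The tongs hang directly in front of the cork's column (both at column ≈279.5). The knob grasp suggests the tub lies about 2 mm further out in the robot's frame than the cameras give, so I'll use a compromise and widen the jaws a little before lowering.

```bash
python3 -m creep '[[-0.06,[0.003,-0.006,0.03],[0,0,0]],[-0.06,[0.003,-0.006,0.08],[0,0,0]],[-0.06,[0.003,-0.006,0.13],[0,0,0]],[-0.06,[0.003,-0.006,0.17],[0,0,0]],[-0.06,[0.003,-0.006,0.18],[0,0,0]],[-0.06,[0.003,-0.006,0.18],[0,0,0]],[-0.06,[0.003,-0.006,0.18],[0,0,0]],[-0.06,[0.003,-0.006,0.18],[0,0,0]]]'; python3 - <<'E'
from h import *
b=shot('side','s6.png')
cv2.imwrite('pics/z8.png',cv2.cvtColor(cv2.resize(b[160:220,250:325],(750,600),interpolation=cv2.INTER_CUBIC),cv2.COLOR_RGB2BGR))
p=read_state()['eef_pos'];print(p)
v=np.array([-.151,.9886,0]);u=np.array([.9886,.151,0])
for n,y in (('near outer',-.026),('near in',-.017),('far in',.017)):
  for x in (-.0105,.0105): print(n,x,((proj('side',p-[0,0,.077]+v*y+u*x)-[250,160])*10).round())
plan((.457,.1445,.091),-81.3)
E
```

```text
clock: 13.4
eef_pos: [0.4578, 0.146, 0.1475]
orientation: [0.997, 0.076, 0.001, -0.0]
ft_force: [-0.1, -0.3, -0.1]
gripper_width: 0.05
gripper_force: 5.3
[0.4579622  0.14597836 0.1476712 ]
near outer -0.0105 [255. 393.]
near outer 0.0105 [341. 389.]
near in -0.0105 [251. 372.]
near in 0.0105 [337. 368.]
far in -0.0105 [239. 294.]
far in 0.0105 [323. 290.]
shift [-0.0033  0.0033  0.1417] turn [-0.     -0.0014 -0.    ] dist 0.057 deg 0.2 heading -81.3
```

View pics/z8.png

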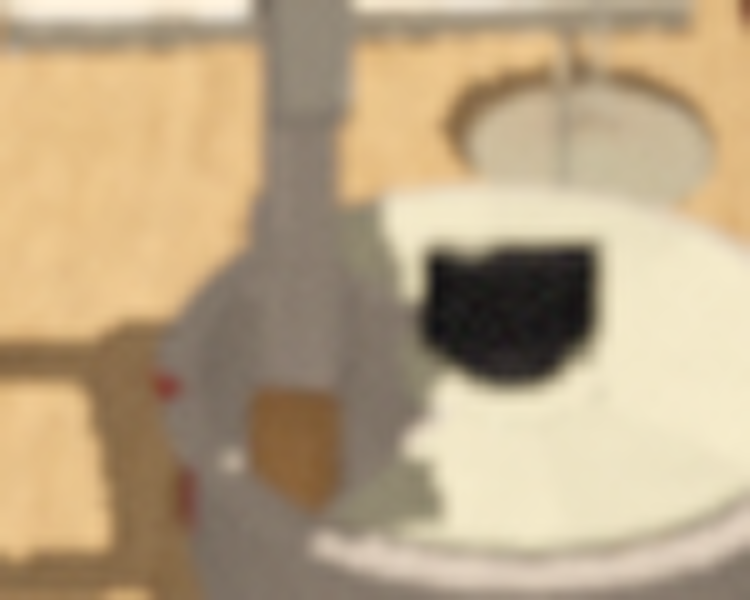

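The jaw tips are where expected, lined up in column with the cork (296 against 300 in the 10x crop). I'll lower slowly and watch the force.

```bash
python3 -m creep '[[-0.06,[-0.002,0.002,0.02],[0,0,0]],[-0.06,[-0.002,0.002,0.035],[0,0,0]],[-0.06,[-0.002,0.002,0.045],[0,0,0]],[-0.06,[-0.002,0.002,0.055],[0,0,0]],[-0.06,[-0.002,0.002,0.06],[0,0,0]],[-0.06,[-0.002,0.002,0.065],[0,0,0]],[-0.06,[-0.002,0.002,0.07],[0,0,0]],[-0.06,[-0.002,0.002,0.075],[0,0,0]],[-0.06,[-0.002,0.002,0.08],[0,0,0]],[-0.06,[-0.002,0.002,0.08],[0,0,0]]]'; python3 -m creep '[[-0.06,[0,0,0],[0,0,0]],[-0.06,[0,0,0],[0,0,0]]]'; python3 - <<'E'
from h import *
s=read_state();print(s['ft_force'],s['ft_torque']);plan((.457,.1445,.091),-81.3)
E
```

```text
clock: 14.28
eef_pos: [0.4562, 0.1448, 0.1138]
orientation: [0.997, 0.076, -0.0, 0.0]
ft_force: [0.0, -0.2, 0.0]
gripper_width: 0.0504
gripper_force: 5.3
clock: 14.45
eef_pos: [0.4565, 0.1449, 0.1144]
orientation: [0.997, 0.076, 0.0, 0.0]
ft_force: [-0.8, 0.0, -0.0]
gripper_width: 0.0498
gripper_force: 5.3
[-0.8441765   0.03790578 -0.0481564 ] [0.01815867 0.01144033 0.00965349]
shift [0.0011 0.0011 0.0585] turn [ 0.     -0.0002 -0.    ] dist 0.023 deg 0.0 heading -81.3
```

```bash
python3 -m creep '[[-0.06,[0.001,0,0.015],[0,0,0]],[-0.06,[0.001,0,0.03],[0,0,0]],[-0.06,[0.001,0,0.045],[0,0,0]],[-0.06,[0.001,0,0.057],[0,0,0]],[-0.06,[0.001,0,0.057],[0,0,0]],[-0.06,[0.001,0,0.057],[0,0,0]],[-0.06,[0.001,0,0.057],[0,0,0]]]';python3 -m creep '[[0.03,[0,0,0],[0,0,0]],[0.07,[0,0,0],[0,0,0]],[0.1,[0,0,0],[0,0,0]],[0.15,[0,0,0],[0,0,0]],[0.2,[0,0,0],[0,0,0]],[0.2,[0,0,0],[0,0,0]],[0.2,[0,0,0],[0,0,0]],[0.2,[0,0,0],[0,0,0]],[0.2,[0,0,0],[0,0,0]],[0.2,[0,0,0],[0,0,0]]]' 22
```

```text
clock: 15.03
eef_pos: [0.4568, 0.145, 0.0914]
orientation: [0.997, 0.076, 0.0, 0.0]
ft_force: [0.5, -0.2, -0.5]
gripper_width: 0.0501
gripper_force: 5.3
clock: 15.87
eef_pos: [0.4571, 0.1451, 0.0918]
orientation: [0.997, 0.076, 0.0, -0.0]
ft_force: [0.1, 0.0, 1.4]
gripper_width: 0.0438
gripper_force: 22.0
```

Closed on a cork (43.8 mm at 22 N). Lifting.

```bash
python3 -m creep '[[0.2,[0,0,-0.02],[0,0,0]],[0.2,[0,0,-0.05],[0,0,0]],[0.2,[0,0,-0.09],[0,0,0]],[0.2,[0,0,-0.13],[0,0,0]],[0.2,[0,0,-0.17],[0,0,0]],[0.2,[0,0,-0.21],[0,0,0]],[0.2,[0,0,-0.25],[0,0,0]],[0.2,[0,0,-0.29],[0,0,0]],[0.2,[0,0,-0.32],[0,0,0]],[0.2,[0,0,-0.33],[0,0,0]]]';python3 -m creep '[[0.2,[0,0,0],[0,0,0]],[0.2,[0,0,0],[0,0,0]],[0.2,[0,0,0],[0,0,0]],[0.2,[0,0,0],[0,0,0]],[0.2,[0,0,0],[0,0,0]],[0.2,[0,0,0],[0,0,0]]]'; python3 - <<'E'
from h import *
b=shot('side','s7.png')
cv2.imwrite('pics/z9.png',cv2.cvtColor(cv2.resize(b[120:240,230:380],(750,600),interpolation=cv2.INTER_CUBIC),cv2.COLOR_RGB2BGR))
E
```

```text
clock: 16.7
eef_pos: [0.4578, 0.145, 0.2265]
orientation: [0.997, 0.076, 0.002, -0.0]
ft_force: [1.2, -0.1, -1.6]
gripper_width: 0.044
gripper_force: 22.0
clock: 17.2
eef_pos: [0.4565, 0.1449, 0.2227]
orientation: [0.997, 0.076, -0.001, 0.0]
ft_force: [0.2, -0.3, -1.1]
gripper_width: 0.0438
gripper_force: 22.0
```

View pics/z9.png

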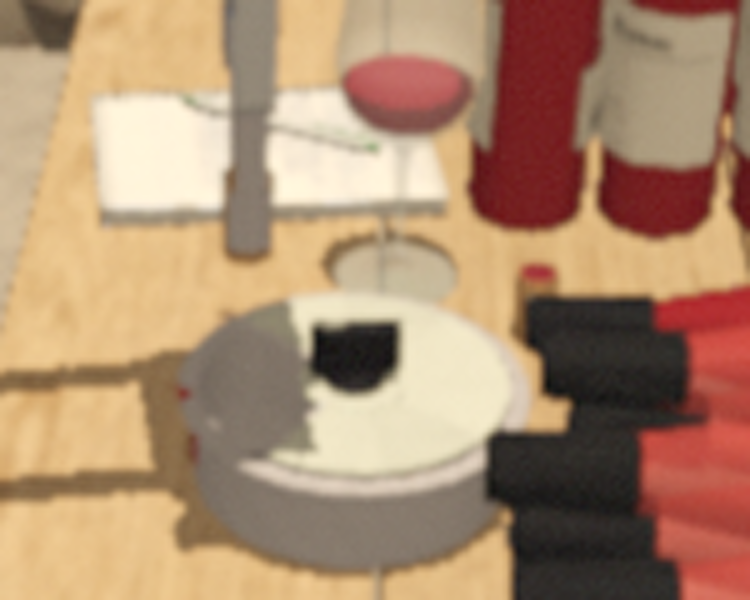

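The pocket is empty and the cork's brown edge shows in the jaws at (247,255) in the crop. Its centre is about 0.16 m above the counter, and the cover and glass are unmoved.

```bash
python3 -c "from bench import *; print(finish_job())"
```

```text
the job is handed in; nothing more can be done
None
```

I handed the job in with the marked cork held in the squeezed tongs about 16 cm above the counter and the cover's window at the red mark; the other cork was never reached for, and I have not seen the judge's result.

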